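# Reload a dispatch rack in order

### The arm

A 6-joint arm with a two-finger parallel gripper is mounted at the origin on the work surface. World frame = base frame: x ahead of the robot, y to its left, z up, the work surface at z = 0. Lengths are in m, angles in rad, forces in N, time in s.
With the tool pointing down it reaches from about 0.275 to 0.975 m from the base axis. Payload 8.4 kg.
Tool frame: the origin (TCP) lies on the centre line of the jaws, within the pads' length; the fingertips stand 22 mm ahead of it and the grasp point (between the pads) lies 3 mm ahead of it (arm.tcp_to_tips is the distance from the TCP to the fingertips, in m); z points along the fingers, x is the direction in which the jaws open and shut, and the axes are right-handed (so a half turn about z gives the same grasp; the last joint's range is limited). The gripper opens to 92 mm and grips with 3 to 60 N. Pads are 20 mm wide; open, the fingers measure 128 mm over their backs; the gripper's body (75 mm by 189 mm) begins 69 mm behind the grasp point.
Start: joints at [1.234, 0.353, 1.633, -0, 1.155, -0.002], TCP at [0.205, 0.59, 0.237] pointing down, gripper open.
Joint ranges: [-2.63, 2.63], [-0.92, 2.1], [0.06, 2.66], [-1.3, 4.44], [0, 2.69], [-3.02, 3.02]. Speed limits (rad/s): [2.22, 2.22, 2.79, 3.14, 3.14, 3.14].

### API

Orientations are given as a rotation vector (axis times angle).
In Python, from cell import arm, optics gives the robot as it stands.
- The arm moves only by the tool send_rows, never from a script. Its argument "commands" is a list of rows, each an object of numbers: "ax", "ay", "az": the turn, a rotation vector about the world's x, y, z in rad; "dx", "dy", "dz": the shift along the world's x, y, z in mm; "fingers": the closure, from -1 (fully open) to 1 (shut). In form: [{"ax": .., "ay": .., "az": .., "dx": .., "dy": .., "dz": .., "fingers": ..}, ...]. A call has 1 to 12 rows; each row is the pose to reach, as a shift and turn from the pose commanded when the call began; what a row does not reach only later rows make up. A row lasts 1/8 s, in which the tool goes at most 62.5 mm and 10.7 degrees, less where a joint would pass 70% of its speed; a pose out of reach is approached as far as the arm can. A call with a gripper value outside its range is refused whole. The fingers move at their own pace and stop on an object; the grip force is fixed at half the most. Time passes only in rows, so rows that repeat a pose let the fingers close. It gives the time, the measured TCP pose, the force and the opening at its end, in the units of the state.
- arm.read_state(): the state, without advancing time (a new reading comes with each control period).
- optics.snapshot(name): name is "side" or "top"; returns a dict with "frame" (400x640x3 uint8, red, green, blue), "fx", "fy", "cx", "cy" (pixels), "position" and "attitude" of the camera in the world. Camera axes: x right, y down, z forward; pixel columns grow to the right and rows downward; lengths in m; the calibration is good to about 2 mm. A picture is of the moment at which its call begins. There is no depth.
- arm.finish_job(): hands the job in, once; it reports no verdict.
The state is a dict: "time": time; "joint_positions": joint angles; "qd": joint speeds; "tau": joint torques, N m; "eef_pos": TCP position; "eef_rot": TCP orientation; "contact_force": force on the tool from outside, world axes, zero at the start; "moment": the same for the moment, N m; "grip_width": opening from 0.0 (shut) to 1.0 (fully open).
Only numpy, scipy, OpenCV 4.12 (cv2) and the standard library are available. Lean on these libraries where they do the work, as an engineer would, in place of code of your own. Each camera call takes 0.05 s, during which the arm holds its last target.

### The job

Move the four containers from the black-welled delivery rack to the empty aluminium dispatch rack, one to each pocket, standing upright flat on the pocket floors. The container at the robot's left-hand (+y) end of the delivery row goes into the pocket next to the dispatch rack's upright end stop, and the others follow away from the stop in the same sequence as they stood from left to right. Set them down rather than dropping them, and do not tip any over.

Things in the scene. Friction and masses are not known exactly. Their poses are not given: they have to be found in the camera images.
- bottle: slim white plastic bottle, round body 44 mm across up to 95 mm high, then a shoulder and a narrow grey cap 26 mm across; 125 mm tall in all; 0.11 to 0.22 kg. Loose, closed and rigid. Origin at the centre of its underside, z up.
- jar: wide, short white plastic jar with a grey lid of the same width: 56 mm across, 80 mm tall, straight sides; 0.14 to 0.28 kg. Loose, closed and rigid. Origin at the centre of its underside, z up.
- canister: square white plastic canister, 44 x 44 mm, sides straight up to 100 mm, then a round grey cap 28 mm across; 114 mm tall in all; 0.15 to 0.31 kg. Its sides lie along its own x and y axes and are turned up to 0.3 rad from the delivery rack's. Loose, closed and rigid. Origin at the centre of its underside, z up.
- spraycan: bare aluminium spray can, round body 50 mm across up to 92 mm high, then a cone and a thin white nozzle 16 mm across; 120 mm tall in all; 0.13 to 0.25 kg. Loose, closed and rigid. Origin at the centre of its underside, z up.
- well_bottle: fixed black square well where the bottle starts. Four alike in a straight row on the delivery rack's wooden board, 84 mm apart, order shuffled. 80 x 80 mm outside, 70 x 70 inside, floor 4 mm thick, rim 14 mm above its underside. Origin: centre of its underside, 12 mm above the table; y along the row to the robot's left (+y, within 0.16 rad), x across, away from the robot.
- well_jar: fixed black square well where the jar starts. Four alike in a straight row on the delivery rack's wooden board, 84 mm apart, order shuffled. 80 x 80 mm outside, 70 x 70 inside, floor 4 mm thick, rim 14 mm above its underside. Origin: centre of its underside, 12 mm above the table; y along the row to the robot's left (+y, within 0.16 rad), x across, away from the robot.
- well_canister: fixed black square well where the canister starts. Four alike in a straight row on the delivery rack's wooden board, 84 mm apart, order shuffled. 80 x 80 mm outside, 70 x 70 inside, floor 4 mm thick, rim 14 mm above its underside. Origin: centre of its underside, 12 mm above the table; y along the row to the robot's left (+y, within 0.16 rad), x across, away from the robot.
- well_spraycan: fixed black square well where the spraycan starts. Four alike in a straight row on the delivery rack's wooden board, 84 mm apart, order shuffled. 80 x 80 mm outside, 70 x 70 inside, floor 4 mm thick, rim 14 mm above its underside. Origin: centre of its underside, 12 mm above the table; y along the row to the robot's left (+y, within 0.16 rad), x across, away from the robot.
- dispatch_rack: fixed empty rack: dark steel base 90 x 390 x 12 mm, four aluminium pockets centred at y = +126, +42, -42, -126 mm, x = 0 in its frame, each 70 x 70 mm inside, floor 16 mm and rim 26 mm above the table. Origin: centre of its underside, on the table; y along the row to the robot's left (+y, within 0.16 rad), x away from the robot. Stands nearer than the delivery rack or beyond it.
- end_stop: the dispatch rack's upright end stop: fixed aluminium plate 80 mm wide, 12 mm thick, 50 mm tall, at the left (y = +181 mm) or the right (y = -181 mm) end of that rack; the other end has only a flat dark strip 3 mm high. Origin: centre of its underside, 12 mm above the table; axes parallel to the rack's.
Mind the look-alikes: they are no part of the job. Leave any turquoise look-alike of the jar alone.

How it is judged:
At the end, for the whole second after the job is handed in: All four stand upright (0.08 rad), at rest, on the pocket floors, centres within 16 mm of the pockets' along and across. From the end stop outwards they are in the order in which they stood in the delivery row from its left (+y) end; none was dropped or tipped over (angle between each of bottle, jar, canister, spraycan's own z axis and vertical below 0.08 rad and linear speed of each of bottle, jar, canister, spraycan below 0.02 m/s and z of bottle in the frame of dispatch_rack between 0.012 and 0.021 m and x of bottle in the frame of dispatch_rack between -0.016 and 0.016 m and ((y of any of well_jar, well_canister, well_spraycan in the frame of well_bottle below -0.21 m and horizontal distance between bottle and end_stop between 0.039 and 0.071 m) or (y of any of well_jar, well_canister, well_spraycan in the frame of well_bottle above 0 m and y of any of well_jar, well_canister, well_spraycan in the frame of well_bottle below -0.126 m and horizontal distance between bottle and end_stop between 0.123 and 0.155 m) or (y of any of well_jar, well_canister, well_spraycan in the frame of well_bottle above 0.126 m and y of any of well_jar, well_canister, well_spraycan in the frame of well_bottle below 0 m and horizontal distance between bottle and end_stop between 0.207 and 0.239 m) or (y of any of well_jar, well_canister, well_spraycan in the frame of well_bottle above 0.21 m and horizontal distance between bottle and end_stop between 0.291 and 0.323 m)) and z of jar in the frame of dispatch_rack between 0.012 and 0.021 m and x of jar in the frame of dispatch_rack between -0.016 and 0.016 m and ((y of any of well_bottle, well_canister, well_spraycan in the frame of well_jar below -0.21 m and horizontal distance between jar and end_stop between 0.039 and 0.071 m) or (y of any of well_bottle, well_canister, well_spraycan in the frame of well_jar above 0 m and y of any of well_bottle, well_canister, well_spraycan in the frame of well_jar below -0.126 m and horizontal distance between jar and end_stop between 0.123 and 0.155 m) or (y of any of well_bottle, well_canister, well_spraycan in the frame of well_jar above 0.126 m and y of any of well_bottle, well_canister, well_spraycan in the frame of well_jar below 0 m and horizontal distance between jar and end_stop between 0.207 and 0.239 m) or (y of any of well_bottle, well_canister, well_spraycan in the frame of well_jar above 0.21 m and horizontal distance between jar and end_stop between 0.291 and 0.323 m)) and z of canister in the frame of dispatch_rack between 0.012 and 0.021 m and x of canister in the frame of dispatch_rack between -0.016 and 0.016 m and ((y of any of well_bottle, well_jar, well_spraycan in the frame of well_canister below -0.21 m and horizontal distance between canister and end_stop between 0.039 and 0.071 m) or (y of any of well_bottle, well_jar, well_spraycan in the frame of well_canister above 0 m and y of any of well_bottle, well_jar, well_spraycan in the frame of well_canister below -0.126 m and horizontal distance between canister and end_stop between 0.123 and 0.155 m) or (y of any of well_bottle, well_jar, well_spraycan in the frame of well_canister above 0.126 m and y of any of well_bottle, well_jar, well_spraycan in the frame of well_canister below 0 m and horizontal distance between canister and end_stop between 0.207 and 0.239 m) or (y of any of well_bottle, well_jar, well_spraycan in the frame of well_canister above 0.21 m and horizontal distance between canister and end_stop between 0.291 and 0.323 m)) and z of spraycan in the frame of dispatch_rack between 0.012 and 0.021 m and x of spraycan in the frame of dispatch_rack between -0.016 and 0.016 m and ((y of any of well_bottle, well_jar, well_canister in the frame of well_spraycan below -0.21 m and horizontal distance between spraycan and end_stop between 0.039 and 0.071 m) or (y of any of well_bottle, well_jar, well_canister in the frame of well_spraycan above 0 m and y of any of well_bottle, well_jar, well_canister in the frame of well_spraycan below -0.126 m and horizontal distance between spraycan and end_stop between 0.123 and 0.155 m) or (y of any of well_bottle, well_jar, well_canister in the frame of well_spraycan above 0.126 m and y of any of well_bottle, well_jar, well_canister in the frame of well_spraycan below 0 m and horizontal distance between spraycan and end_stop between 0.207 and 0.239 m) or (y of any of well_bottle, well_jar, well_canister in the frame of well_spraycan above 0.21 m and horizontal distance between spraycan and end_stop between 0.291 and 0.323 m))); the robot touches nothing.
It fails at once if a container tips over (angle between any of bottle, jar, canister, spraycan's own z axis and vertical above 0.7 rad).
It fails at once if a container is dropped: nothing touches it while its underside is over 70 mm above the table ((height (world z) of bottle above 0.07 m and contact force between bottle and anything else below 0.001 N) or (height (world z) of jar above 0.07 m and contact force between jar and anything else below 0.001 N) or (height (world z) of canister above 0.07 m and contact force between canister and anything else below 0.001 N) or (height (world z) of spraycan above 0.07 m and contact force between spraycan and anything else below 0.001 N)).
It also fails if it takes over 106 s, if anything falls off the work surface, if the arm or the gripper's body presses on something with over 40 N, if the wrist force passes 120 N, or if a joint passes its speed limit or range.

## Working session

There is one attempt and no reset: what is moved stays moved. The work goes in short steps, Python scripts to look and compute and a tool call to move; the robot and the scene stay as the last step left them, time stands still between calls to the robot, and variables do not carry over. Pictures are saved under pics/ and viewed, and the job is handed in when it is done.

Besides the shell and the picture viewer there is one more tool, called after ">>>" as a command line: name --argument value ..., lists and objects as JSON in quotes. send_rows: Moves the arm, as the interface text tells. Its arguments: {"type":"object","properties":{"commands":{"type":"array","items":{"type":"object","properties":{"ax":{"type":"number"},"ay":{"type":"number"},"az":{"type":"number"},"dx":{"type":"number"},"dy":{"type":"number"},"dz":{"type":"number"},"fingers":{"type":"number"}}}}},"required":["commands"]}

```bash
mkdir -p pics; ls; cat > h.py <<'E'
import numpy as np, cv2
from scipy.spatial.transform import Rotation as R
from cell import arm, optics
def snap(n,save=None):
    s=optics.snapshot(n)
    if save: cv2.imwrite('pics/'+save+'.png',s['frame'][:,:,::-1])
    return s
def rot(s):
    a=np.array(s['attitude'],float)
    return a if a.shape==(3,3) else (R.from_rotvec(a).as_matrix() if a.size==3 else R.from_quat(a).as_matrix())
def onplane(s,u,v,z):
    d=rot(s)@np.array([(u-s['cx'])/s['fx'],(v-s['cy'])/s['fy'],1]); p=np.array(s['position'],float)
    return p+d*(z-p[2])/d[2]
def proj(s,P):
    c=rot(s).T@(np.array(P)-np.array(s['position'])); return s['fx']*c[0]/c[2]+s['cx'],s['fy']*c[1]/c[2]+s['cy']
E
python3 - <<'E'
from h import *
for n in('side','top'):
    s=snap(n,n+'0'); print({k:v for k,v in s.items() if k!='frame'})
print(arm.read_state())
E
```

```text
pics
{'fx': 375.2761861325462, 'fy': 375.2761861325462, 'cx': 321.7919042392305, 'cy': 195.88152167771193, 'position': array([ 0.44127123, -0.57499116,  0.48354478]), 'attitude': array([-2.22860958,  0.13857208, -0.07898999])}
{'fx': 478.87340214830726, 'fy': 478.87340214830726, 'cx': 326.7037812938344, 'cy': 199.90114026353112, 'position': array([ 0.34975831, -0.02837003,  1.00049227]), 'attitude': array([-2.13770126,  2.11853579, -0.13880472])}
{'time': 0.1, 'joint_positions': array([ 1.23356506e+00,  3.53563402e-01,  1.63401729e+00, -3.61685985e-06,
        1.15518126e+00, -2.39571209e-03]), 'qd': array([ 1.33961676e-03, -1.56636667e-03, -8.00174694e-04, -3.07257727e-05,
       -2.43431491e-04,  5.79450381e-04]), 'tau': array([ 3.67302800e-04, -5.94899833e+01, -3.34932339e+01,  6.98546064e-02,
        1.82300824e-02, -2.19108119e-05]), 'eef_pos': array([0.20525363, 0.58992411, 0.23596659]), 'eef_rot': array([ 2.56000177e+00,  1.81981708e+00, -1.49624462e-03]), 'contact_force': array([-0.04531503,  0.94510872, -0.54023057]), 'moment': array([-0.00812352, -0.06202799,  0.04750458]), 'grip_width': 1.00274489595226}
```

View pics/top0.png

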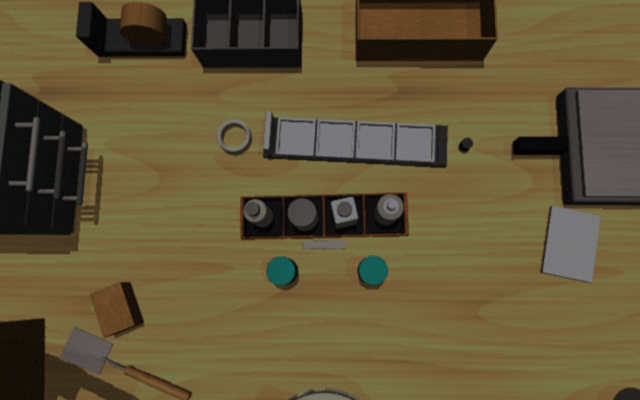

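View pics/side0.png

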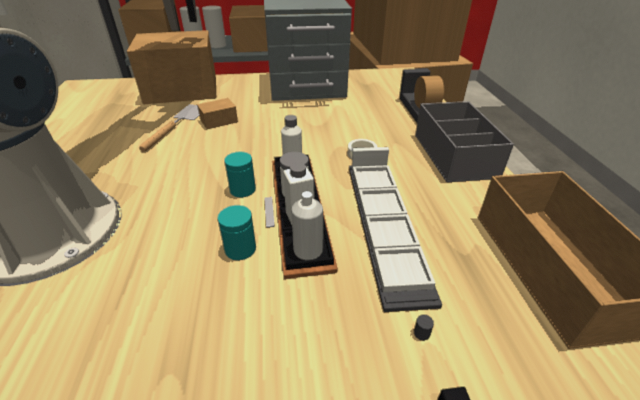

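Top view: up is +x and left is +y. The delivery row at v≈212 runs, left to right: bottle (258,211), jar with grey lid (302,214), canister (344,210), spraycan (389,208). The dispatch rack lies beyond it, with pockets at (297,137) to (416,143) and its end stop on the left at (268,133). The two turquoise jars at (281,271) and (373,270) are decoys. An enlarged crop will confirm this.

```bash
python3 - <<'E'
from h import *
s=snap('top'); f=s['frame'][:,:,::-1]
c=cv2.resize(f[100:300,225:465],None,fx=3.3,fy=3,interpolation=cv2.INTER_CUBIC)
c=cv2.resize(f[100:295,220:460],None,fx=3,fy=3,interpolation=cv2.INTER_CUBIC)
cv2.imwrite('pics/c1.png',np.clip(c.astype(float)*1.6,0,255).astype('uint8'))
s=snap('side'); f=s['frame'][:,:,::-1]
cv2.imwrite('pics/c2.png',cv2.resize(f[110:310,230:450],None,fx=3,fy=3,interpolation=cv2.INTER_CUBIC))
E
```

```text
(no output)
```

View pics/c1.png

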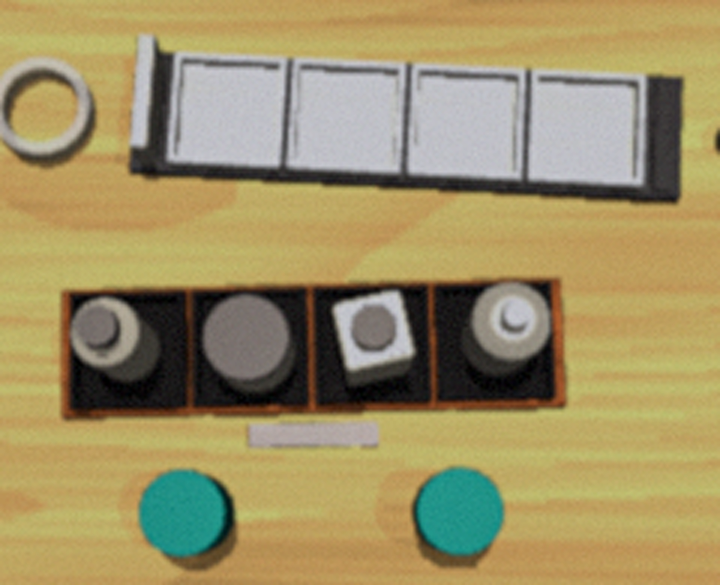

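View pics/c2.png

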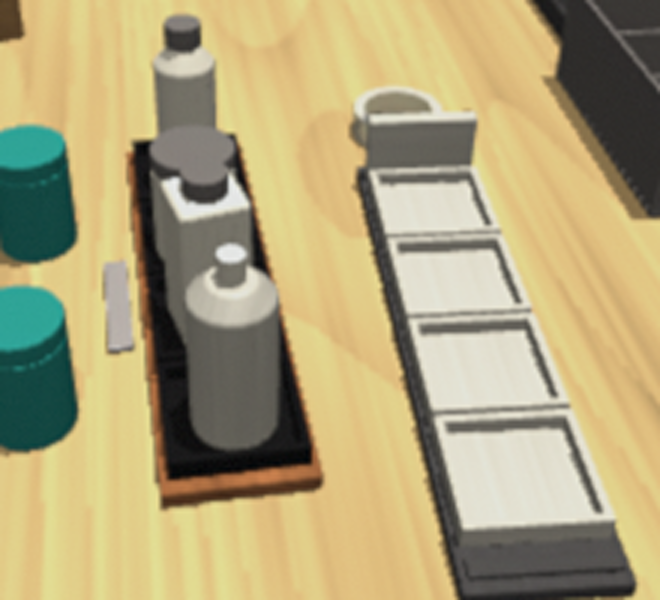

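Confirmed: delivery order from +y is bottle, jar, canister, spraycan. The stop is at the +y end of the dispatch rack, so the sequence is kept left to right. Next I measure positions.

```bash
cat > meas.py <<'E'
from h import *
fs=[];
for i in range(3):
    s=snap('top'); fs.append(s['frame'].astype(float))
f=np.mean(fs,0).astype('uint8'); hsv=cv2.cvtColor(f,cv2.COLOR_RGB2HSV)
# pockets
m=((hsv[...,1]<45)&(hsv[...,2]>85)).astype('uint8')
m[:105]=0;m[175:]=0;m[:,:274]=0;m[:,450:]=0
n,l,st,c=cv2.connectedComponentsWithStats(m,connectivity=4)
for i in range(1,n):
    if st[i,4]>100:
        r=cv2.minAreaRect(np.argwhere(l==i)[:,::-1].astype(np.float32)); print('pocket',st[i],c[i],r,onplane(s,*r[0],.026))
cap=((hsv[...,1]<60)&(hsv[...,2]>60)).astype('uint8')
cap[:192]=0;cap[240:]=0;cap[:,:242]=0;cap[:,405:]=0
n,l,st,c=cv2.connectedComponentsWithStats(cap)
for i in range(1,n):
    if st[i,4]>60: print('cont',st[i],c[i])
cv2.imwrite('pics/m.png',cv2.resize(np.clip(np.maximum(f*1.6,0),0,255).astype('uint8')[190:245,240:415,::-1],None,fx=4.5,fy=4.5,interpolation=cv2.INTER_NEAREST))
E
python3 meas.py
```

```text
pocket [ 276  117   40   39 1312] [295.47637195 136.55259146] ((295.1926574707031, 135.9182891845703), (37.80124282836914, 36.86556625366211), 3.5763344764709473) [0.63921119 0.0658218  0.026     ]
pocket [ 316  119   40   39 1338] [334.98355755 138.55829596] ((335.06207275390625, 137.94482421875), (37.81698226928711, 36.8774299621582), 3.3664608001708984) [ 0.63509819 -0.01827651  0.026     ]
pocket [ 356  121   40   39 1356] [374.96312684 140.53613569] ((375.03277587890625, 139.94309997558594), (38.110591888427734, 36.994873046875), 3.3664605617523193) [ 0.63107051 -0.10210962  0.026     ]
pocket [ 396  123   39   39 1337] [414.94166043 142.6828721 ] ((415.459228515625, 141.9774627685547), (38.46662139892578, 37.13444519042969), 2.38594388961792) [ 0.62699136 -0.18641612  0.026     ]
cont [377 194  27  26 515] [390.01747573 206.64660194]
cont [331 197  27  27 540] [344.11296296 209.60555556]
cont [244 199  22  23 368] [254.36684783 209.94293478]
cont [288 199  28  27 595] [301.44201681 212.05882353]
```

View pics/m.png

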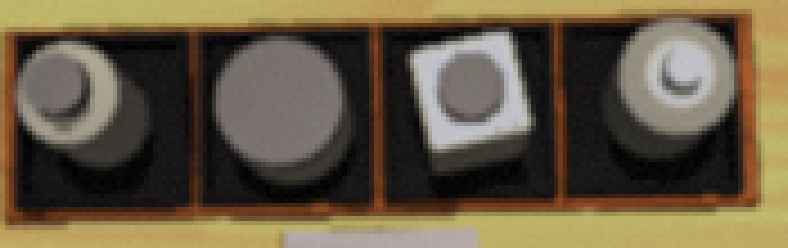

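```bash
python3 - <<'E'
from h import *
s=snap('top')
for n,u,v,z in [('bcap',252.9,208.6,.141),('bsh',254.9,210.5,.111),('jar',301.8,212.2,.096),('canbox',344.9,210.2,.116),('cancap',344.4,209.4,.13),('spbody',390.7,207.1,.108),('spn',392.0,205.6,.136),
 ('boardTL',241.5,197.5,.012),('boardTR',406.8,193.3,.012),('boardBL',241.8,238.5,.012),('boardBR',408.5,235.2,.012)]:
    print(n,onplane(s,u+.0,v,z))
q=[onplane(s,240+a/4.5,190+b/4.5,.116) for a,b in [(410,50),(513,28),(533,133),(432,152)]]
for i in range(4):
    d=q[(i+1)%4]-q[i]; print('edge',np.linalg.norm(d[:2]),np.degrees(np.arctan2(d[1],d[0])))
E
python3 - <<'E'
import sys; sys.path.insert(0,'.')
from h import *
s=snap('side');f=s['frame'].copy()
P={'b':(.4825,.152,.111,.022),'j':(.4825,.053,.096,.028),'c':(.49,-.04,.116,.022),'s':(.495,-.13,.108,.025)}
cv2.imwrite('pics/s3.png',cv2.resize(f[110:280,260:350,::-1],None,fx=3.5,fy=3.5,interpolation=cv2.INTER_CUBIC))
E
```

```text
bcap [0.46804172 0.12891049 0.141     ]
bsh [0.46859058 0.13049454 0.111     ]
jar [0.46800477 0.04322989 0.096     ]
canbox [ 0.46976168 -0.03867643  0.116     ]
cancap [ 0.46933505 -0.03758974  0.13      ]
spbody [ 0.47736561 -0.12462572  0.108     ]
spn [ 0.47613462 -0.12398939  0.136     ]
boardTL [0.50915667 0.17740117 0.012     ]
boardTR [ 0.52041482 -0.16874357  0.012     ]
boardBL [0.42305702 0.17343359 0.012     ]
boardBR [ 0.43296576 -0.17091926  0.012     ]
edge 0.04377115049190565 -77.39303107281219
edge 0.04460567082192365 -169.23831486321046
edge 0.04237317256658339 101.17608605417429
edge 0.0435244451914145 12.57387008016359
```

View pics/s3.png

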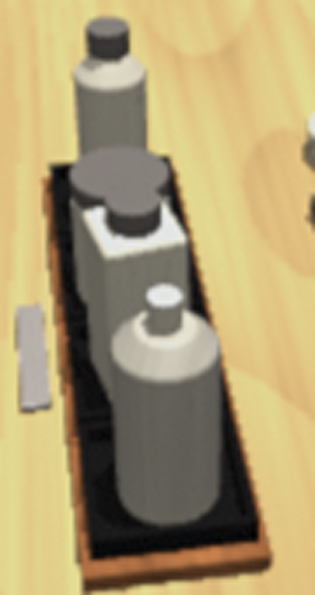

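```bash
python3 - <<'E'
from h import *
s=snap('side');t=snap('top')
def tri(a,b):
    M=[];v=[]
    for c,(x,y) in((t,a),(s,b)):
        d=rot(c)@np.array([(x-c['cx'])/c['fx'],(y-c['cy'])/c['fy'],1]);d/=np.linalg.norm(d)
        A=np.eye(3)-np.outer(d,d);M.append(A);v.append(A@np.array(c['position']))
    return np.linalg.lstsq(np.vstack(M),np.hstack(v),rcond=None)[0]
print('bcap',tri((252.9,208.6),(290.6,117)))
print('spn',tri((392.0,205.6),(307.1,194)))
print('ccap',tri((344.4,209.4),(298.3,167)))
print('jar',tri((301.8,212.2),(294,160)))
st=arm.read_state();m=R.from_rotvec(st['eef_rot']).as_matrix();print(m,st['eef_pos'])
E
```

```text
bcap [0.46945209 0.12909011 0.14040082]
spn [ 0.47800848 -0.12407178  0.13510709]
ccap [ 0.4712912  -0.03756253  0.1278937 ]
jar [0.46925576 0.04364128 0.09118264]
[[ 3.28555280e-01  9.44484741e-01  4.23138244e-05]
 [ 9.44484741e-01 -3.28555281e-01  2.32270311e-05]
 [ 3.58400069e-05  3.23333978e-05 -9.99999999e-01]] [0.20537836 0.59030386 0.23659366]
```

Both views agree to about 2 mm. I take the spraycan first, jaws along x so the neighbours stay clear.

>>> send_rows --commands '[{"dx":20,"dy":-54,"dz":0,"az":-0.1,"fingers":-1},{"dx":41,"dy":-108,"dz":0,"az":-0.2,"fingers":-1},{"dx":62,"dy":-162,"dz":0,"az":-0.3,"fingers":-1},{"dx":82,"dy":-216,"dz":0,"az":-0.4,"fingers":-1},{"dx":103,"dy":-270,"dz":0,"az":-0.5,"fingers":-1},{"dx":124,"dy":-325,"dz":0,"az":-0.6,"fingers":-1},{"dx":144,"dy":-379,"dz":0,"az":-0.7,"fingers":-1},{"dx":165,"dy":-433,"dz":0,"az":-0.8,"fingers":-1},{"dx":186,"dy":-487,"dz":0,"az":-0.9,"fingers":-1},{"dx":206,"dy":-541,"dz":0,"az":-1.0,"fingers":-1},{"dx":227,"dy":-595,"dz":0,"az":-1.1,"fingers":-1},{"dx":240,"dy":-630,"dz":0,"az":-1.236,"fingers":-1}]'

```text
validation failed for argument at $.co...
```

>>> send_rows --commands '[{"dx":20.0,"dy":-54.0,"dz":0.0,"ax":0.0,"ay":0.0,"az":-0.1,"fingers":-1.0}]'

```text
time: 0.68
eef_pos: [0.2251, 0.5381, 0.2365]
eef_rot: [-2.647, -1.69, -0.002]
contact_force: [0.5, -0.0, 0.4]
grip_width: 1.001
```

>>> send_rows --commands '[{"ax":0,"ay":0,"az":-0.1,"dx":21,"dy":-54,"dz":0,"fingers":-1},{"ax":0,"ay":0,"az":-0.2,"dx":41,"dy":-108,"dz":0,"fingers":-1},{"ax":0,"ay":0,"az":-0.3,"dx":62,"dy":-162,"dz":0,"fingers":-1},{"ax":0,"ay":0,"az":-0.4,"dx":82,"dy":-216,"dz":0,"fingers":-1},{"ax":0,"ay":0,"az":-0.5,"dx":103,"dy":-270,"dz":0,"fingers":-1},{"ax":0,"ay":0,"az":-0.6,"dx":124,"dy":-325,"dz":0,"fingers":-1},{"ax":0,"ay":0,"az":-0.7,"dx":144,"dy":-379,"dz":0,"fingers":-1},{"ax":0,"ay":0,"az":-0.8,"dx":165,"dy":-433,"dz":0,"fingers":-1},{"ax":0,"ay":0,"az":-0.9,"dx":186,"dy":-487,"dz":0,"fingers":-1},{"ax":0,"ay":0,"az":-1.0,"dx":206,"dy":-541,"dz":0,"fingers":-1},{"ax":0,"ay":0,"az":-1.136,"dx":230,"dy":-600,"dz":0,"fingers":-1},{"ax":0,"ay":0,"az":-1.136,"dx":252,"dy":-661,"dz":0,"fingers":-1}]'

```text
time: 2.17
eef_pos: [0.4768, -0.1235, 0.2369]
eef_rot: [3.142, -0.003, 0.002]
contact_force: [1.0, -0.4, 0.3]
grip_width: 1.0
```

>>> send_rows --commands '[{"ax":0,"ay":0,"az":0,"dx":0,"dy":0,"dz":0,"fingers":-1},{"ax":0,"ay":0,"az":0,"dx":0,"dy":0,"dz":0,"fingers":-1},{"ax":0,"ay":0,"az":0,"dx":0,"dy":0,"dz":0,"fingers":-1}]'

```text
time: 2.55
eef_pos: [0.4757, -0.1202, 0.2366]
eef_rot: [-3.141, -0.002, 0.001]
contact_force: [0.2, -0.3, -0.2]
grip_width: 0.998
```

```bash
python3 - <<'E'
from h import *
for i in range(3): print(arm.read_state()['eef_pos'],arm.read_state()['joint_positions'])
s=snap('top');snap('side')
print(arm.read_state()['eef_pos'])
cv2.imwrite('pics/a1.png',cv2.resize(s['frame'][100:300,220:460,::-1],None,fx=3,fy=3))
E
```

```text
[ 0.47570176 -0.12017645  0.23655692] [-2.50661101e-01  1.42839781e-01  1.91334476e+00  2.49302257e-04
  1.08582049e+00 -2.52151173e-01]
[ 0.47570176 -0.12017645  0.23655692] [-2.50661101e-01  1.42839781e-01  1.91334476e+00  2.49302257e-04
  1.08582049e+00 -2.52151173e-01]
[ 0.47570176 -0.12017645  0.23655692] [-2.50661101e-01  1.42839781e-01  1.91334476e+00  2.49302257e-04
  1.08582049e+00 -2.52151173e-01]
[ 0.47592587 -0.12016969  0.23671144]
```

View pics/a1.png

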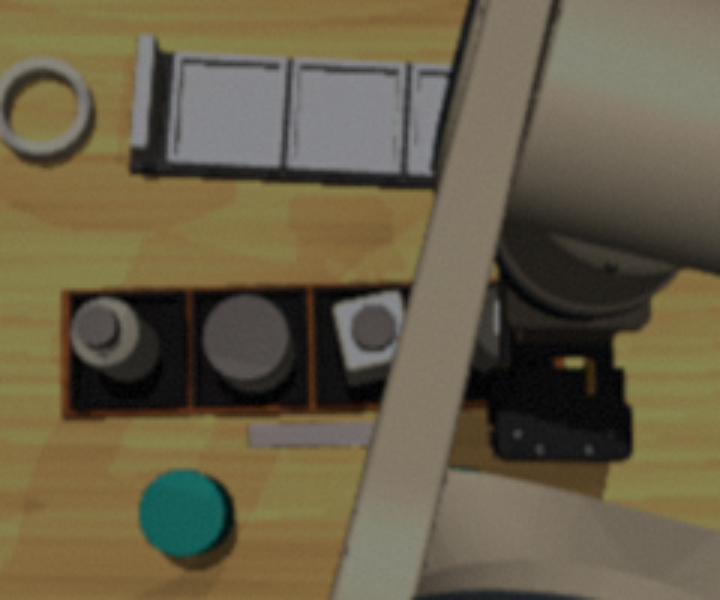

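The gripper body's long side lies along x, which clears the neighbours. I descend on the spraycan.

>>> send_rows --commands '[{"ax":0,"ay":0,"az":0,"dx":1,"dy":-4,"dz":-15,"fingers":-1},{"ax":0,"ay":0,"az":0,"dx":1,"dy":-4,"dz":-40,"fingers":-1},{"ax":0,"ay":0,"az":0,"dx":1,"dy":-4,"dz":-65,"fingers":-1},{"ax":0,"ay":0,"az":0,"dx":1,"dy":-4,"dz":-85,"fingers":-1}]'

```text
time: 3.15
eef_pos: [0.4765, -0.125, 0.1498]
eef_rot: [-3.141, -0.001, 0.002]
contact_force: [0.2, -0.3, -1.0]
grip_width: 0.998
```

```bash
python3 - <<'E'
from h import *
s=snap('side')
cv2.imwrite('pics/a2.png',cv2.resize(s['frame'][60:290,220:460,::-1],None,fx=2.5,fy=2.5))
E
```

```text
(no output)
```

View pics/a2.png

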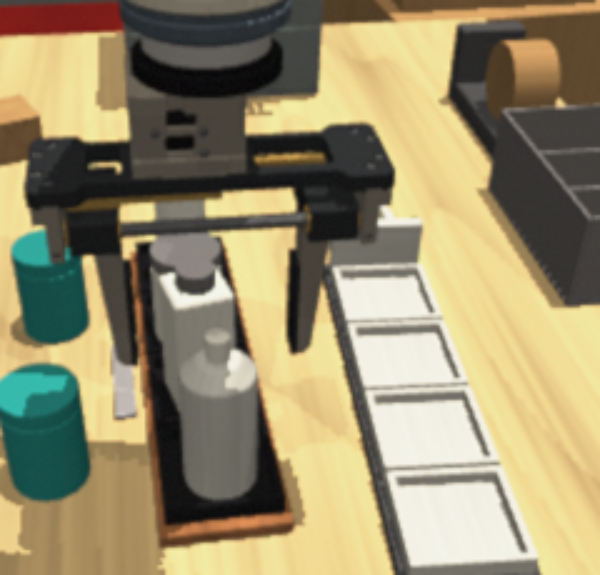

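>>> send_rows --commands '[{"ax":0,"ay":0,"az":0,"dx":1,"dy":0,"dz":-20,"fingers":-1},{"ax":0,"ay":0,"az":0,"dx":1,"dy":0,"dz":-40,"fingers":-1},{"ax":0,"ay":0,"az":0,"dx":1,"dy":0,"dz":-58,"fingers":-1},{"ax":0,"ay":0,"az":0,"dx":1,"dy":0,"dz":-67,"fingers":-1},{"ax":0,"ay":0,"az":0,"dx":1,"dy":0,"dz":-67,"fingers":-1},{"ax":0,"ay":0,"az":0,"dx":1,"dy":0,"dz":-67,"fingers":-1}]'

```text
time: 3.95
eef_pos: [0.4785, -0.1254, 0.0851]
eef_rot: [3.141, 0.0, 0.001]
contact_force: [-0.7, 0.0, -0.5]
grip_width: 1.002
```

>>> send_rows --commands '[{"ax":0,"ay":0,"az":0,"dx":0,"dy":0,"dz":0,"fingers":0},{"ax":0,"ay":0,"az":0,"dx":0,"dy":0,"dz":0,"fingers":1},{"ax":0,"ay":0,"az":0,"dx":0,"dy":0,"dz":0,"fingers":1},{"ax":0,"ay":0,"az":0,"dx":0,"dy":0,"dz":0,"fingers":1},{"ax":0,"ay":0,"az":0,"dx":0,"dy":0,"dz":0,"fingers":1},{"ax":0,"ay":0,"az":0,"dx":0,"dy":0,"dz":0,"fingers":1},{"ax":0,"ay":0,"az":0,"dx":0,"dy":0,"dz":0,"fingers":1},{"ax":0,"ay":0,"az":0,"dx":0,"dy":0,"dz":0,"fingers":1}]'

```text
time: 4.95
eef_pos: [0.4783, -0.1254, 0.0846]
eef_rot: [3.142, 0.0, 0.0]
contact_force: [1.3, -0.7, 0.0]
grip_width: 0.538
```

The opening, 0.538 × 92 ≈ 49.5 mm, matches the can. I lift and check.

>>> send_rows --commands '[{"ax":0,"ay":0,"az":0,"dx":0,"dy":0,"dz":5,"fingers":1},{"ax":0,"ay":0,"az":0,"dx":0,"dy":0,"dz":15,"fingers":1},{"ax":0,"ay":0,"az":0,"dx":0,"dy":0,"dz":30,"fingers":1},{"ax":0,"ay":0,"az":0,"dx":0,"dy":0,"dz":42,"fingers":1},{"ax":0,"ay":0,"az":0,"dx":0,"dy":0,"dz":48,"fingers":1},{"ax":0,"ay":0,"az":0,"dx":0,"dy":0,"dz":48,"fingers":1}]'

```text
time: 5.7
eef_pos: [0.4784, -0.1254, 0.1332]
eef_rot: [3.141, 0.0, 0.002]
contact_force: [0.4, 0.0, -1.8]
grip_width: 0.539
```

```bash
python3 - <<'E'
from h import *
s=snap('side')
cv2.imwrite('pics/a3.png',cv2.resize(s['frame'][60:290,220:460,::-1],None,fx=2.5,fy=2.5))
E
```

```text
(no output)
```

View pics/a3.png

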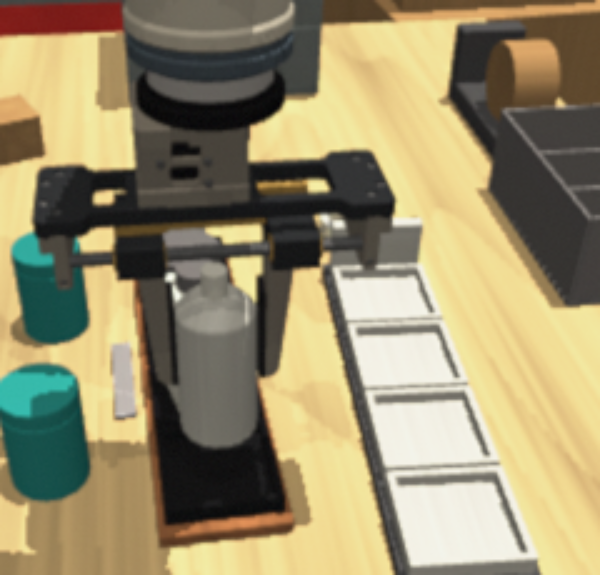

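The can is held upright. I carry it to the pocket farthest from the stop, at (0.627, -0.186).

>>> send_rows --commands '[{"ax":0,"ay":0,"az":0,"dx":8,"dy":-3,"dz":0,"fingers":1},{"ax":0,"ay":0,"az":0,"dx":30,"dy":-12,"dz":0,"fingers":1},{"ax":0,"ay":0,"az":0,"dx":60,"dy":-25,"dz":0,"fingers":1},{"ax":0,"ay":0,"az":0,"dx":95,"dy":-39,"dz":0,"fingers":1},{"ax":0,"ay":0,"az":0,"dx":125,"dy":-51,"dz":0,"fingers":1},{"ax":0,"ay":0,"az":0,"dx":143,"dy":-58,"dz":0,"fingers":1},{"ax":0,"ay":0,"az":0,"dx":149,"dy":-61,"dz":0,"fingers":1},{"ax":0,"ay":0,"az":0,"dx":149,"dy":-61,"dz":0,"fingers":1},{"ax":0,"ay":0,"az":0,"dx":149,"dy":-61,"dz":0,"fingers":1},{"ax":0,"ay":0,"az":0,"dx":149,"dy":-61,"dz":0,"fingers":1}]'

```text
time: 7.0
eef_pos: [0.6266, -0.1861, 0.1327]
eef_rot: [-3.141, -0.0, 0.0]
contact_force: [-0.1, 0.1, -0.9]
grip_width: 0.545
```

```bash
python3 - <<'E'
from h import *
s=snap('side')
cv2.imwrite('pics/a4.png',cv2.resize(s['frame'][60:330,220:460,::-1],None,fx=2.2,fy=2.2))
E
```

```text
(no output)
```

View pics/a4.png

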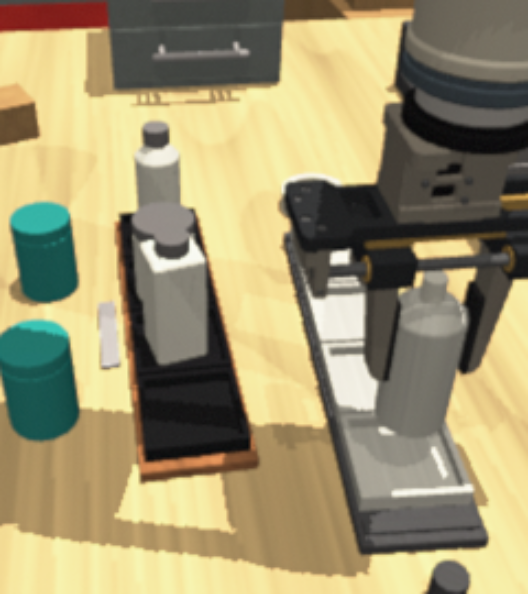

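Well positioned above the pocket. Lowering 48 mm, back to the pick-up height since both floors are at 16 mm.

>>> send_rows --commands '[{"ax":0,"ay":0,"az":0,"dx":0,"dy":0,"dz":-8,"fingers":1},{"ax":0,"ay":0,"az":0,"dx":0,"dy":0,"dz":-20,"fingers":1},{"ax":0,"ay":0,"az":0,"dx":0,"dy":0,"dz":-32,"fingers":1},{"ax":0,"ay":0,"az":0,"dx":0,"dy":0,"dz":-40,"fingers":1},{"ax":0,"ay":0,"az":0,"dx":0,"dy":0,"dz":-45,"fingers":1},{"ax":0,"ay":0,"az":0,"dx":0,"dy":0,"dz":-47,"fingers":1},{"ax":0,"ay":0,"az":0,"dx":0,"dy":0,"dz":-47.5,"fingers":1},{"ax":0,"ay":0,"az":0,"dx":0,"dy":0,"dz":-47.5,"fingers":1}]'

```text
time: 8.05
eef_pos: [0.6273, -0.1864, 0.0854]
eef_rot: [3.141, 0.0, 0.001]
contact_force: [-0.4, 0.3, -1.0]
grip_width: 0.537
```

```bash
python3 - <<'E'
from h import *
s=snap('side')
cv2.imwrite('pics/a5.png',cv2.resize(s['frame'][130:330,340:500,::-1],None,fx=3,fy=3))
E
```

```text
(no output)
```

View pics/a5.png

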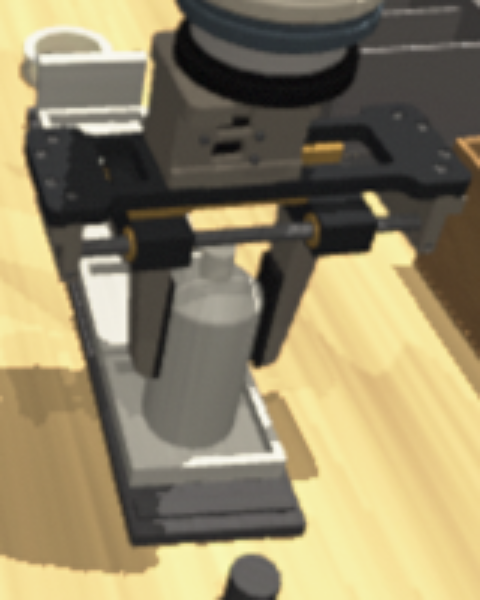

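>>> send_rows --commands '[{"ax":0,"ay":0,"az":0,"dx":0,"dy":0,"dz":-0.5,"fingers":1},{"ax":0,"ay":0,"az":0,"dx":0,"dy":0,"dz":-1,"fingers":1},{"ax":0,"ay":0,"az":0,"dx":0,"dy":0,"dz":-1,"fingers":1}]'

```text
time: 8.48
eef_pos: [0.6274, -0.1865, 0.0846]
eef_rot: [3.141, -0.0, 0.001]
contact_force: [-2.5, 0.3, 5.3]
grip_width: 0.536
```

The force rose to 5 N, so it is on the floor. I release gently and rise.

>>> send_rows --commands '[{"ax":0,"ay":0,"az":0,"dx":0,"dy":0,"dz":0,"fingers":-0.2},{"ax":0,"ay":0,"az":0,"dx":0,"dy":0,"dz":0,"fingers":-0.4},{"ax":0,"ay":0,"az":0,"dx":0,"dy":0,"dz":0,"fingers":-0.7},{"ax":0,"ay":0,"az":0,"dx":0,"dy":0,"dz":0,"fingers":-1},{"ax":0,"ay":0,"az":0,"dx":0,"dy":0,"dz":0,"fingers":-1},{"ax":0,"ay":0,"az":0,"dx":0,"dy":0,"dz":0,"fingers":-1},{"ax":0,"ay":0,"az":0,"dx":0,"dy":0,"dz":20,"fingers":-1},{"ax":0,"ay":0,"az":0,"dx":0,"dy":0,"dz":50,"fingers":-1},{"ax":0,"ay":0,"az":0,"dx":0,"dy":0,"dz":80,"fingers":-1},{"ax":0,"ay":0,"az":0,"dx":0,"dy":0,"dz":100,"fingers":-1},{"ax":0,"ay":0,"az":0,"dx":0,"dy":0,"dz":100,"fingers":-1},{"ax":0,"ay":0,"az":0,"dx":0,"dy":0,"dz":100,"fingers":-1}]'

```text
time: 9.98
eef_pos: [0.6266, -0.1862, 0.1833]
eef_rot: [-3.141, 0.0, 0.002]
contact_force: [-0.0, 0.2, 0.1]
grip_width: 1.0
```

Now the canister at (0.470, -0.038), jaws turned 0.206 rad to match its sides.

>>> send_rows --commands '[{"ax":0,"ay":0,"az":0.03,"dx":-20,"dy":19,"dz":15,"fingers":-1},{"ax":0,"ay":0,"az":0.07,"dx":-50,"dy":47,"dz":20,"fingers":-1},{"ax":0,"ay":0,"az":0.12,"dx":-85,"dy":80,"dz":20,"fingers":-1},{"ax":0,"ay":0,"az":0.17,"dx":-120,"dy":113,"dz":20,"fingers":-1},{"ax":0,"ay":0,"az":0.2,"dx":-145,"dy":137,"dz":20,"fingers":-1},{"ax":0,"ay":0,"az":0.206,"dx":-157,"dy":148,"dz":20,"fingers":-1},{"ax":0,"ay":0,"az":0.206,"dx":-157,"dy":148,"dz":20,"fingers":-1},{"ax":0,"ay":0,"az":0.206,"dx":-157,"dy":148,"dz":20,"fingers":-1},{"ax":0,"ay":0,"az":0.206,"dx":-157,"dy":148,"dz":10,"fingers":-1},{"ax":0,"ay":0,"az":0.206,"dx":-157,"dy":148,"dz":-10,"fingers":-1},{"ax":0,"ay":0,"az":0.206,"dx":-157,"dy":148,"dz":-30,"fingers":-1},{"ax":0,"ay":0,"az":0.206,"dx":-157,"dy":148,"dz":-30,"fingers":-1}]'

```text
time: 11.48
eef_pos: [0.4692, -0.0387, 0.1524]
eef_rot: [-3.124, -0.322, 0.005]
contact_force: [-0.6, 0.2, 0.2]
grip_width: 0.999
```

```bash
python3 - <<'E'
from h import *
s=snap('side')
cv2.imwrite('pics/b1.png',cv2.resize(s['frame'][60:330,220:460,::-1],None,fx=2.2,fy=2.2))
E
```

```text
(no output)
```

View pics/b1.png

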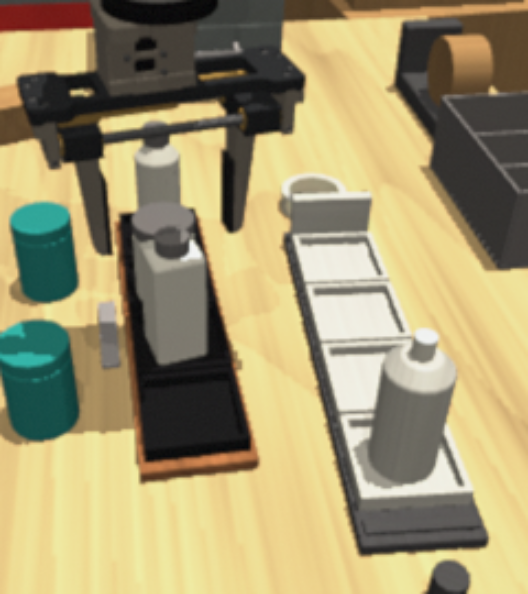

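The spraycan stands in its pocket. I descend on the canister and grip.

>>> send_rows --commands '[{"ax":0,"ay":0,"az":0,"dx":0,"dy":0,"dz":-20,"fingers":-1},{"ax":0,"ay":0,"az":0,"dx":0,"dy":0,"dz":-40,"fingers":-1},{"ax":0,"ay":0,"az":0,"dx":0,"dy":0,"dz":-58,"fingers":-1},{"ax":0,"ay":0,"az":0,"dx":0,"dy":0,"dz":-68,"fingers":-1},{"ax":0,"ay":0,"az":0,"dx":0,"dy":0,"dz":-68,"fingers":-1},{"ax":0,"ay":0,"az":0,"dx":0,"dy":0,"dz":-68,"fingers":0},{"ax":0,"ay":0,"az":0,"dx":0,"dy":0,"dz":-68,"fingers":0},{"ax":0,"ay":0,"az":0,"dx":0,"dy":0,"dz":-68,"fingers":1},{"ax":0,"ay":0,"az":0,"dx":0,"dy":0,"dz":-68,"fingers":1},{"ax":0,"ay":0,"az":0,"dx":0,"dy":0,"dz":-68,"fingers":1},{"ax":0,"ay":0,"az":0,"dx":0,"dy":0,"dz":-68,"fingers":1},{"ax":0,"ay":0,"az":0,"dx":0,"dy":0,"dz":-68,"fingers":1}]'

```text
time: 13.02
eef_pos: [0.4709, -0.0384, 0.0864]
eef_rot: [3.125, 0.323, 0.002]
contact_force: [2.8, 0.3, 1.9]
grip_width: 0.477
```

>>> send_rows --commands '[{"ax":0,"ay":0,"az":0,"dx":0,"dy":0,"dz":0,"fingers":1},{"ax":0,"ay":0,"az":0,"dx":0,"dy":0,"dz":0,"fingers":1}]'

```text
time: 13.28
eef_pos: [0.4708, -0.0384, 0.0863]
eef_rot: [3.125, 0.323, 0.002]
contact_force: [3.5, -0.2, 3.1]
grip_width: 0.478
```

The opening is 44.0 mm, as expected. I lift and carry to the third pocket at (0.631, -0.102), squaring it to the rack.

>>> send_rows --commands '[{"ax":0,"ay":0,"az":0,"dx":0,"dy":0,"dz":5,"fingers":1},{"ax":0,"ay":0,"az":0,"dx":0,"dy":0,"dz":15,"fingers":1},{"ax":0,"ay":0,"az":0,"dx":0,"dy":0,"dz":30,"fingers":1},{"ax":0,"ay":0,"az":0,"dx":0,"dy":0,"dz":42,"fingers":1},{"ax":0,"ay":0,"az":0,"dx":0,"dy":0,"dz":48,"fingers":1},{"ax":0,"ay":0,"az":0,"dx":0,"dy":0,"dz":48,"fingers":1}]'

```text
time: 14.02
eef_pos: [0.4705, -0.0384, 0.1347]
eef_rot: [3.125, 0.323, 0.002]
contact_force: [0.1, -0.5, -2.5]
grip_width: 0.476
```

>>> send_rows --commands '[{"ax":0,"ay":0,"az":-0.02,"dx":8,"dy":-3,"dz":0,"fingers":1},{"ax":0,"ay":0,"az":-0.06,"dx":30,"dy":-12,"dz":0,"fingers":1},{"ax":0,"ay":0,"az":-0.11,"dx":62,"dy":-25,"dz":0,"fingers":1},{"ax":0,"ay":0,"az":-0.17,"dx":100,"dy":-40,"dz":0,"fingers":1},{"ax":0,"ay":0,"az":-0.22,"dx":132,"dy":-53,"dz":0,"fingers":1},{"ax":0,"ay":0,"az":-0.25,"dx":152,"dy":-61,"dz":0,"fingers":1},{"ax":0,"ay":0,"az":-0.25,"dx":160,"dy":-64,"dz":0,"fingers":1},{"ax":0,"ay":0,"az":-0.25,"dx":160,"dy":-64,"dz":0,"fingers":1},{"ax":0,"ay":0,"az":-0.25,"dx":160,"dy":-64,"dz":0,"fingers":1},{"ax":0,"ay":0,"az":-0.25,"dx":160,"dy":-64,"dz":0,"fingers":1}]'

```text
time: 15.28
eef_pos: [0.6296, -0.1021, 0.1342]
eef_rot: [-3.141, 0.068, 0.0]
contact_force: [-1.2, 0.2, -2.7]
grip_width: 0.479
```

```bash
python3 - <<'E'
from h import *
s=snap('side')
cv2.imwrite('pics/b2.png',cv2.resize(s['frame'][60:330,220:460,::-1],None,fx=2.2,fy=2.2))
E
```

```text
(no output)
```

View pics/b2.png

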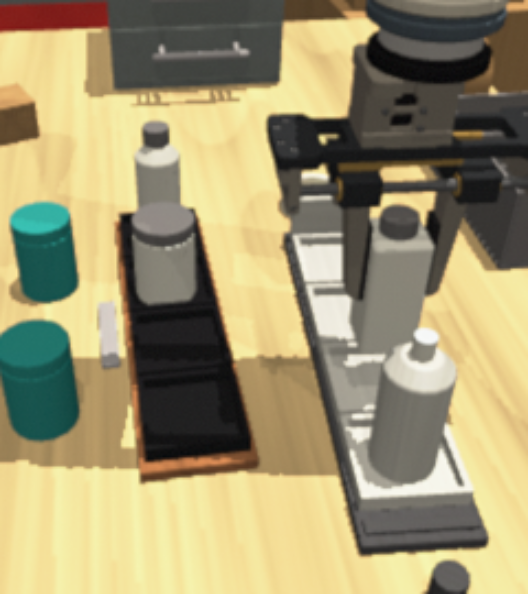

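Well placed. Lowering to z ≈ 0.0863, with a slow approach at the end.

>>> send_rows --commands '[{"ax":0,"ay":0,"az":0,"dx":1,"dy":0,"dz":-8,"fingers":1},{"ax":0,"ay":0,"az":0,"dx":1,"dy":0,"dz":-20,"fingers":1},{"ax":0,"ay":0,"az":0,"dx":1,"dy":0,"dz":-32,"fingers":1},{"ax":0,"ay":0,"az":0,"dx":1,"dy":0,"dz":-40,"fingers":1},{"ax":0,"ay":0,"az":0,"dx":1,"dy":0,"dz":-45,"fingers":1},{"ax":0,"ay":0,"az":0,"dx":1,"dy":0,"dz":-47,"fingers":1},{"ax":0,"ay":0,"az":0,"dx":1,"dy":0,"dz":-48,"fingers":1},{"ax":0,"ay":0,"az":0,"dx":1,"dy":0,"dz":-48,"fingers":1},{"ax":0,"ay":0,"az":0,"dx":1,"dy":0,"dz":-48,"fingers":1}]'

```text
time: 16.45
eef_pos: [0.6314, -0.1024, 0.0864]
eef_rot: [3.141, -0.069, 0.001]
contact_force: [-0.7, 0.4, -1.2]
grip_width: 0.477
```

>>> send_rows --commands '[{"ax":0,"ay":0,"az":0,"dx":0,"dy":0,"dz":-0.5,"fingers":1},{"ax":0,"ay":0,"az":0,"dx":0,"dy":0,"dz":-0.8,"fingers":1},{"ax":0,"ay":0,"az":0,"dx":0,"dy":0,"dz":-0.8,"fingers":1}]'

```text
time: 16.82
eef_pos: [0.6314, -0.1024, 0.0864]
eef_rot: [3.141, -0.069, 0.001]
contact_force: [-2.2, 1.2, 6.5]
grip_width: 0.476
```

The floor is felt at 6.5 N. I release, rise, and go on to the jar at (0.468, 0.0435).

>>> send_rows --commands '[{"ax":0,"ay":0,"az":0,"dx":0,"dy":0,"dz":0,"fingers":-0.1},{"ax":0,"ay":0,"az":0,"dx":0,"dy":0,"dz":0,"fingers":-0.4},{"ax":0,"ay":0,"az":0,"dx":0,"dy":0,"dz":0,"fingers":-0.7},{"ax":0,"ay":0,"az":0,"dx":0,"dy":0,"dz":0,"fingers":-1},{"ax":0,"ay":0,"az":0,"dx":0,"dy":0,"dz":0,"fingers":-1},{"ax":0,"ay":0,"az":0,"dx":0,"dy":0,"dz":0,"fingers":-1},{"ax":0,"ay":0,"az":0,"dx":0,"dy":0,"dz":20,"fingers":-1},{"ax":0,"ay":0,"az":0,"dx":0,"dy":0,"dz":50,"fingers":-1},{"ax":0,"ay":0,"az":0,"dx":0,"dy":0,"dz":80,"fingers":-1},{"ax":0,"ay":0,"az":0,"dx":0,"dy":0,"dz":100,"fingers":-1},{"ax":0,"ay":0,"az":0,"dx":0,"dy":0,"dz":100,"fingers":-1},{"ax":0,"ay":0,"az":0,"dx":0,"dy":0,"dz":100,"fingers":-1}]'

```text
time: 18.32
eef_pos: [0.6306, -0.1023, 0.1845]
eef_rot: [-3.141, 0.069, 0.002]
contact_force: [0.3, -0.1, -0.6]
grip_width: 1.0
```

>>> send_rows --commands '[{"ax":0,"ay":0,"az":0.01,"dx":-20,"dy":18,"dz":0,"fingers":-1},{"ax":0,"ay":0,"az":0.02,"dx":-50,"dy":45,"dz":0,"fingers":-1},{"ax":0,"ay":0,"az":0.03,"dx":-85,"dy":76,"dz":0,"fingers":-1},{"ax":0,"ay":0,"az":0.04,"dx":-120,"dy":107,"dz":0,"fingers":-1},{"ax":0,"ay":0,"az":0.044,"dx":-150,"dy":134,"dz":0,"fingers":-1},{"ax":0,"ay":0,"az":0.044,"dx":-163,"dy":146,"dz":0,"fingers":-1},{"ax":0,"ay":0,"az":0.044,"dx":-163,"dy":146,"dz":0,"fingers":-1},{"ax":0,"ay":0,"az":0.044,"dx":-163,"dy":146,"dz":0,"fingers":-1},{"ax":0,"ay":0,"az":0.044,"dx":-163,"dy":146,"dz":-10,"fingers":-1},{"ax":0,"ay":0,"az":0.044,"dx":-163,"dy":146,"dz":-25,"fingers":-1},{"ax":0,"ay":0,"az":0.044,"dx":-163,"dy":146,"dz":-45,"fingers":-1},{"ax":0,"ay":0,"az":0.044,"dx":-163,"dy":146,"dz":-45,"fingers":-1}]'

```text
time: 19.82
eef_pos: [0.4668, 0.0432, 0.1383]
eef_rot: [3.141, -0.001, -0.006]
contact_force: [0.5, 0.5, 0.3]
grip_width: 1.0
```

```bash
python3 - <<'E'
from h import *
s=snap('side')
cv2.imwrite('pics/d1.png',cv2.resize(s['frame'][60:330,220:460,::-1],None,fx=2.2,fy=2.2))
E
```

```text
(no output)
```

View pics/d1.png

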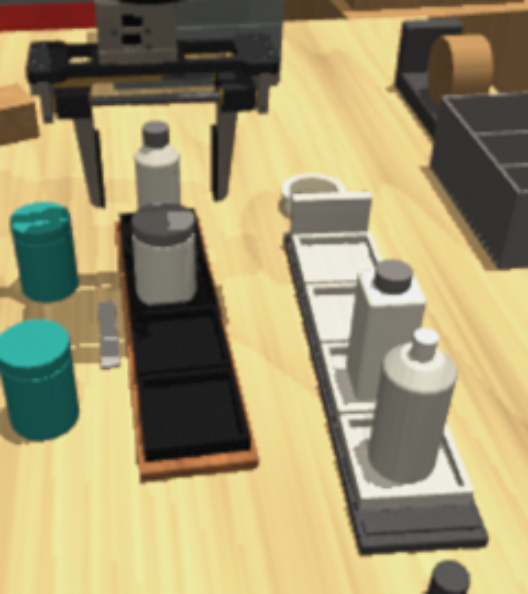

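>>> send_rows --commands '[{"ax":0,"ay":0,"az":0,"dx":0,"dy":0,"dz":-15,"fingers":-1},{"ax":0,"ay":0,"az":0,"dx":0,"dy":0,"dz":-35,"fingers":-1},{"ax":0,"ay":0,"az":0,"dx":0,"dy":0,"dz":-50,"fingers":-1},{"ax":0,"ay":0,"az":0,"dx":0,"dy":0,"dz":-58,"fingers":-1},{"ax":0,"ay":0,"az":0,"dx":0,"dy":0,"dz":-58,"fingers":-1},{"ax":0,"ay":0,"az":0,"dx":0,"dy":0,"dz":-58,"fingers":-0.2},{"ax":0,"ay":0,"az":0,"dx":0,"dy":0,"dz":-58,"fingers":0},{"ax":0,"ay":0,"az":0,"dx":0,"dy":0,"dz":-58,"fingers":1},{"ax":0,"ay":0,"az":0,"dx":0,"dy":0,"dz":-58,"fingers":1},{"ax":0,"ay":0,"az":0,"dx":0,"dy":0,"dz":-58,"fingers":1},{"ax":0,"ay":0,"az":0,"dx":0,"dy":0,"dz":-58,"fingers":1},{"ax":0,"ay":0,"az":0,"dx":0,"dy":0,"dz":-58,"fingers":1}]'

```text
time: 21.38
eef_pos: [0.4685, 0.0437, 0.0825]
eef_rot: [-3.142, 0.0, -0.001]
contact_force: [0.9, 0.5, 4.9]
grip_width: 0.609
```

>>> send_rows --commands '[{"ax":0,"ay":0,"az":0,"dx":0,"dy":0,"dz":0,"fingers":1},{"ax":0,"ay":0,"az":0,"dx":0,"dy":0,"dz":0,"fingers":1}]'

```text
time: 21.62
eef_pos: [0.4685, 0.0437, 0.0825]
eef_rot: [-3.142, 0.0, -0.001]
contact_force: [0.4, -0.4, 5.1]
grip_width: 0.603
```

The opening is about 55.6 mm, so the jar is held. Lift and carry to (0.635, -0.018).

>>> send_rows --commands '[{"ax":0,"ay":0,"az":0,"dx":0,"dy":0,"dz":5,"fingers":1},{"ax":0,"ay":0,"az":0,"dx":0,"dy":0,"dz":15,"fingers":1},{"ax":0,"ay":0,"az":0,"dx":0,"dy":0,"dz":30,"fingers":1},{"ax":0,"ay":0,"az":0,"dx":0,"dy":0,"dz":42,"fingers":1},{"ax":0,"ay":0,"az":0,"dx":0,"dy":0,"dz":48,"fingers":1},{"ax":0,"ay":0,"az":0,"dx":0,"dy":0,"dz":48,"fingers":1}]'

```text
time: 22.38
eef_pos: [0.4685, 0.0437, 0.1309]
eef_rot: [-3.141, -0.0, -0.002]
contact_force: [0.3, -0.2, -2.3]
grip_width: 0.606
```

>>> send_rows --commands '[{"ax":0,"ay":0,"az":0,"dx":8,"dy":-3,"dz":0,"fingers":1},{"ax":0,"ay":0,"az":0,"dx":30,"dy":-11,"dz":0,"fingers":1},{"ax":0,"ay":0,"az":0,"dx":62,"dy":-23,"dz":0,"fingers":1},{"ax":0,"ay":0,"az":0,"dx":100,"dy":-37,"dz":0,"fingers":1},{"ax":0,"ay":0,"az":0,"dx":135,"dy":-50,"dz":0,"fingers":1},{"ax":0,"ay":0,"az":0,"dx":157,"dy":-58,"dz":0,"fingers":1},{"ax":0,"ay":0,"az":0,"dx":166.5,"dy":-62,"dz":0,"fingers":1},{"ax":0,"ay":0,"az":0,"dx":166.5,"dy":-62,"dz":0,"fingers":1},{"ax":0,"ay":0,"az":0,"dx":166.5,"dy":-62,"dz":0,"fingers":1},{"ax":0,"ay":0,"az":0,"dx":166.5,"dy":-62,"dz":0,"fingers":1}]'

```text
time: 23.62
eef_pos: [0.634, -0.0181, 0.1304]
eef_rot: [-3.142, -0.001, 0.001]
contact_force: [-0.3, 0.1, -2.1]
grip_width: 0.607
```

```bash
python3 - <<'E'
from h import *
s=snap('side')
cv2.imwrite('pics/d2.png',cv2.resize(s['frame'][60:330,220:460,::-1],None,fx=2.2,fy=2.2))
E
```

```text
(no output)
```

View pics/d2.png

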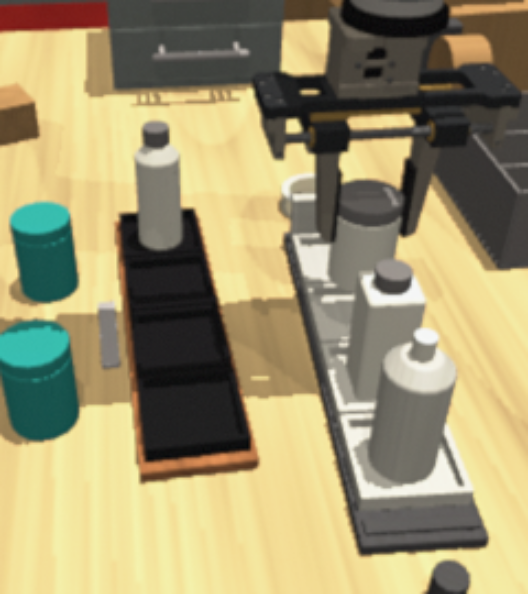

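>>> send_rows --commands '[{"ax":0,"ay":0,"az":0,"dx":0.5,"dy":0,"dz":-8,"fingers":1},{"ax":0,"ay":0,"az":0,"dx":0.5,"dy":0,"dz":-20,"fingers":1},{"ax":0,"ay":0,"az":0,"dx":0.5,"dy":0,"dz":-32,"fingers":1},{"ax":0,"ay":0,"az":0,"dx":0.5,"dy":0,"dz":-40,"fingers":1},{"ax":0,"ay":0,"az":0,"dx":0.5,"dy":0,"dz":-45,"fingers":1},{"ax":0,"ay":0,"az":0,"dx":0.5,"dy":0,"dz":-47,"fingers":1},{"ax":0,"ay":0,"az":0,"dx":0.5,"dy":0,"dz":-48,"fingers":1},{"ax":0,"ay":0,"az":0,"dx":0.5,"dy":0,"dz":-48.5,"fingers":1},{"ax":0,"ay":0,"az":0,"dx":0.5,"dy":0,"dz":-48.5,"fingers":1},{"ax":0,"ay":0,"az":0,"dx":0.5,"dy":0,"dz":-48.5,"fingers":1}]'

```text
time: 24.92
eef_pos: [0.6352, -0.0184, 0.0825]
eef_rot: [3.142, 0.0, 0.001]
contact_force: [-3.5, -0.6, 6.0]
grip_width: 0.602
```

On the floor at 6 N. I release and go to the bottle at (0.469, 0.1295).

>>> send_rows --commands '[{"ax":0,"ay":0,"az":0,"dx":0,"dy":0,"dz":0,"fingers":-0.35},{"ax":0,"ay":0,"az":0,"dx":0,"dy":0,"dz":0,"fingers":-0.6},{"ax":0,"ay":0,"az":0,"dx":0,"dy":0,"dz":0,"fingers":-0.8},{"ax":0,"ay":0,"az":0,"dx":0,"dy":0,"dz":0,"fingers":-1},{"ax":0,"ay":0,"az":0,"dx":0,"dy":0,"dz":0,"fingers":-1},{"ax":0,"ay":0,"az":0,"dx":0,"dy":0,"dz":0,"fingers":-1},{"ax":0,"ay":0,"az":0,"dx":0,"dy":0,"dz":20,"fingers":-1},{"ax":0,"ay":0,"az":0,"dx":0,"dy":0,"dz":50,"fingers":-1},{"ax":0,"ay":0,"az":0,"dx":0,"dy":0,"dz":80,"fingers":-1},{"ax":0,"ay":0,"az":0,"dx":0,"dy":0,"dz":105,"fingers":-1},{"ax":0,"ay":0,"az":0,"dx":0,"dy":0,"dz":105,"fingers":-1},{"ax":0,"ay":0,"az":0,"dx":0,"dy":0,"dz":105,"fingers":-1}]'

```text
time: 26.42
eef_pos: [0.6348, -0.0184, 0.1867]
eef_rot: [3.142, 0.0, -0.0]
contact_force: [0.0, -0.2, -0.1]
grip_width: 1.0
```

>>> send_rows --commands '[{"ax":0,"ay":0,"az":0,"dx":-20,"dy":18,"dz":0,"fingers":-1},{"ax":0,"ay":0,"az":0,"dx":-50,"dy":45,"dz":0,"fingers":-1},{"ax":0,"ay":0,"az":0,"dx":-85,"dy":76,"dz":0,"fingers":-1},{"ax":0,"ay":0,"az":0,"dx":-120,"dy":107,"dz":0,"fingers":-1},{"ax":0,"ay":0,"az":0,"dx":-150,"dy":134,"dz":0,"fingers":-1},{"ax":0,"ay":0,"az":0,"dx":-166,"dy":148,"dz":0,"fingers":-1},{"ax":0,"ay":0,"az":0,"dx":-166,"dy":148,"dz":0,"fingers":-1},{"ax":0,"ay":0,"az":0,"dx":-166,"dy":148,"dz":0,"fingers":-1},{"ax":0,"ay":0,"az":0,"dx":-166,"dy":148,"dz":-10,"fingers":-1},{"ax":0,"ay":0,"az":0,"dx":-166,"dy":148,"dz":-25,"fingers":-1},{"ax":0,"ay":0,"az":0,"dx":-166,"dy":148,"dz":-35,"fingers":-1},{"ax":0,"ay":0,"az":0,"dx":-166,"dy":148,"dz":-35,"fingers":-1}]'

```text
time: 27.92
eef_pos: [0.4684, 0.1293, 0.1505]
eef_rot: [3.141, -0.0, -0.004]
contact_force: [0.5, 0.5, 0.3]
grip_width: 0.996
```

```bash
python3 - <<'E'
from h import *
s=snap('side')
cv2.imwrite('pics/e1.png',cv2.resize(s['frame'][40:310,220:460,::-1],None,fx=2.2,fy=2.2))
E
```

```text
(no output)
```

View pics/e1.png

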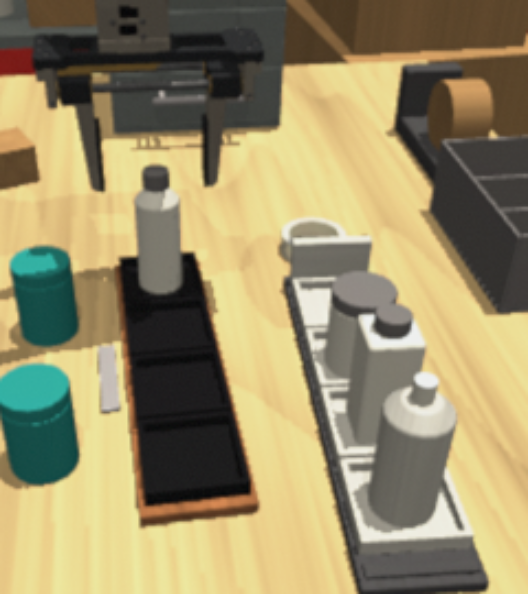

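All three placed ones stand, and the gripper is centred on the bottle. Descend to z ≈ 0.087 and grip.

>>> send_rows --commands '[{"ax":0,"ay":0,"az":0,"dx":0,"dy":0,"dz":-20,"fingers":-1},{"ax":0,"ay":0,"az":0,"dx":0,"dy":0,"dz":-40,"fingers":-1},{"ax":0,"ay":0,"az":0,"dx":0,"dy":0,"dz":-55,"fingers":-1},{"ax":0,"ay":0,"az":0,"dx":0,"dy":0,"dz":-63,"fingers":-1},{"ax":0,"ay":0,"az":0,"dx":0,"dy":0,"dz":-63,"fingers":-1},{"ax":0,"ay":0,"az":0,"dx":0,"dy":0,"dz":-63,"fingers":0},{"ax":0,"ay":0,"az":0,"dx":0,"dy":0,"dz":-63,"fingers":0},{"ax":0,"ay":0,"az":0,"dx":0,"dy":0,"dz":-63,"fingers":1},{"ax":0,"ay":0,"az":0,"dx":0,"dy":0,"dz":-63,"fingers":1},{"ax":0,"ay":0,"az":0,"dx":0,"dy":0,"dz":-63,"fingers":1},{"ax":0,"ay":0,"az":0,"dx":0,"dy":0,"dz":-63,"fingers":1},{"ax":0,"ay":0,"az":0,"dx":0,"dy":0,"dz":-63,"fingers":1}]'

```text
time: 29.48
eef_pos: [0.4693, 0.1296, 0.0888]
eef_rot: [-3.142, 0.0, -0.0]
contact_force: [1.0, -0.7, -0.3]
grip_width: 0.477
```

>>> send_rows --commands '[{"ax":0,"ay":0,"az":0,"dx":0,"dy":0,"dz":0,"fingers":1},{"ax":0,"ay":0,"az":0,"dx":0,"dy":0,"dz":0,"fingers":1}]'

```text
time: 29.72
eef_pos: [0.4693, 0.1297, 0.0888]
eef_rot: [-3.142, 0.0, -0.0]
contact_force: [0.0, -0.5, 0.5]
grip_width: 0.473
```

Gripped at about 43.7 mm. Lift, then slide in y first (clear of the end stop), then out in x to (0.639, 0.066).

>>> send_rows --commands '[{"ax":0,"ay":0,"az":0,"dx":0,"dy":0,"dz":5,"fingers":1},{"ax":0,"ay":0,"az":0,"dx":0,"dy":0,"dz":15,"fingers":1},{"ax":0,"ay":0,"az":0,"dx":0,"dy":0,"dz":30,"fingers":1},{"ax":0,"ay":0,"az":0,"dx":0,"dy":0,"dz":42,"fingers":1},{"ax":0,"ay":0,"az":0,"dx":0,"dy":0,"dz":48,"fingers":1},{"ax":0,"ay":0,"az":0,"dx":0,"dy":0,"dz":48,"fingers":1}]'

```text
time: 30.48
eef_pos: [0.4695, 0.1297, 0.1374]
eef_rot: [-3.141, -0.0, -0.002]
contact_force: [-0.5, -0.4, -2.5]
grip_width: 0.471
```

>>> send_rows --commands '[{"ax":0,"ay":0,"az":0,"dx":0,"dy":-8,"dz":0,"fingers":1},{"ax":0,"ay":0,"az":0,"dx":5,"dy":-28,"dz":0,"fingers":1},{"ax":0,"ay":0,"az":0,"dx":20,"dy":-48,"dz":0,"fingers":1},{"ax":0,"ay":0,"az":0,"dx":45,"dy":-60,"dz":0,"fingers":1},{"ax":0,"ay":0,"az":0,"dx":80,"dy":-64,"dz":0,"fingers":1},{"ax":0,"ay":0,"az":0,"dx":115,"dy":-64,"dz":0,"fingers":1},{"ax":0,"ay":0,"az":0,"dx":145,"dy":-64,"dz":0,"fingers":1},{"ax":0,"ay":0,"az":0,"dx":162,"dy":-64,"dz":0,"fingers":1},{"ax":0,"ay":0,"az":0,"dx":170,"dy":-64,"dz":0,"fingers":1},{"ax":0,"ay":0,"az":0,"dx":170,"dy":-64,"dz":0,"fingers":1},{"ax":0,"ay":0,"az":0,"dx":170,"dy":-64,"dz":0,"fingers":1},{"ax":0,"ay":0,"az":0,"dx":170,"dy":-64,"dz":0,"fingers":1}]'

```text
time: 31.98
eef_pos: [0.6386, 0.0656, 0.1368]
eef_rot: [3.142, 0.0, -0.001]
contact_force: [0.1, 0.3, -1.5]
grip_width: 0.467
```

```bash
python3 - <<'E'
from h import *
s=snap('side')
cv2.imwrite('pics/e2.png',cv2.resize(s['frame'][40:310,220:460,::-1],None,fx=2.2,fy=2.2))
E
```

```text
(no output)
```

View pics/e2.png

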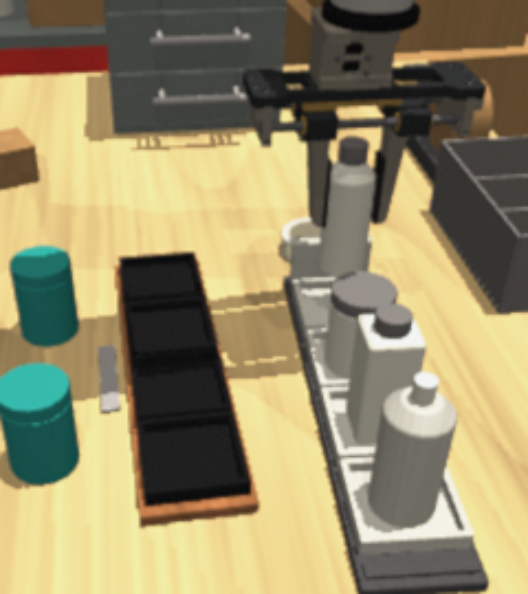

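>>> send_rows --commands '[{"ax":0,"ay":0,"az":0,"dx":0,"dy":0,"dz":-8,"fingers":1},{"ax":0,"ay":0,"az":0,"dx":0,"dy":0,"dz":-20,"fingers":1},{"ax":0,"ay":0,"az":0,"dx":0,"dy":0,"dz":-32,"fingers":1},{"ax":0,"ay":0,"az":0,"dx":0,"dy":0,"dz":-40,"fingers":1},{"ax":0,"ay":0,"az":0,"dx":0,"dy":0,"dz":-45,"fingers":1},{"ax":0,"ay":0,"az":0,"dx":0,"dy":0,"dz":-47,"fingers":1},{"ax":0,"ay":0,"az":0,"dx":0,"dy":0,"dz":-48,"fingers":1},{"ax":0,"ay":0,"az":0,"dx":0,"dy":0,"dz":-48.5,"fingers":1},{"ax":0,"ay":0,"az":0,"dx":0,"dy":0,"dz":-48.5,"fingers":1},{"ax":0,"ay":0,"az":0,"dx":0,"dy":0,"dz":-48.5,"fingers":1}]'

```text
time: 33.28
eef_pos: [0.6394, 0.0656, 0.0889]
eef_rot: [-3.142, 0.0, -0.001]
contact_force: [-2.3, -0.4, 6.0]
grip_width: 0.47
```

On the floor at 6 N. I release, rise and back away so the cameras can see.

>>> send_rows --commands '[{"ax":0,"ay":0,"az":0,"dx":0,"dy":0,"dz":0,"fingers":-0.1},{"ax":0,"ay":0,"az":0,"dx":0,"dy":0,"dz":0,"fingers":-0.4},{"ax":0,"ay":0,"az":0,"dx":0,"dy":0,"dz":0,"fingers":-0.7},{"ax":0,"ay":0,"az":0,"dx":0,"dy":0,"dz":0,"fingers":-1},{"ax":0,"ay":0,"az":0,"dx":0,"dy":0,"dz":0,"fingers":-1},{"ax":0,"ay":0,"az":0,"dx":0,"dy":0,"dz":0,"fingers":-1},{"ax":0,"ay":0,"az":0,"dx":0,"dy":0,"dz":20,"fingers":-1},{"ax":0,"ay":0,"az":0,"dx":0,"dy":0,"dz":50,"fingers":-1},{"ax":0,"ay":0,"az":0,"dx":0,"dy":0,"dz":90,"fingers":-1},{"ax":0,"ay":0,"az":0,"dx":0,"dy":0,"dz":130,"fingers":-1},{"ax":0,"ay":0,"az":0,"dx":0,"dy":0,"dz":150,"fingers":-1},{"ax":0,"ay":0,"az":0,"dx":0,"dy":0,"dz":150,"fingers":-1}]'

```text
time: 34.78
eef_pos: [0.6403, 0.0658, 0.2414]
eef_rot: [-3.141, 0.0, -0.007]
contact_force: [-0.1, -0.7, -0.8]
grip_width: 1.003
```

>>> send_rows --commands '[{"ax":0,"ay":0,"az":0,"dx":-25,"dy":20,"dz":0,"fingers":-1},{"ax":0,"ay":0,"az":0,"dx":-60,"dy":55,"dz":0,"fingers":-1},{"ax":0,"ay":0,"az":0,"dx":-95,"dy":95,"dz":0,"fingers":-1},{"ax":0,"ay":0,"az":0,"dx":-130,"dy":135,"dz":0,"fingers":-1},{"ax":0,"ay":0,"az":0,"dx":-165,"dy":175,"dz":0,"fingers":-1},{"ax":0,"ay":0,"az":0,"dx":-195,"dy":215,"dz":0,"fingers":-1},{"ax":0,"ay":0,"az":0,"dx":-225,"dy":255,"dz":0,"fingers":-1},{"ax":0,"ay":0,"az":0,"dx":-255,"dy":295,"dz":0,"fingers":-1},{"ax":0,"ay":0,"az":0,"dx":-280,"dy":335,"dz":0,"fingers":-1},{"ax":0,"ay":0,"az":0,"dx":-290,"dy":350,"dz":0,"fingers":-1},{"ax":0,"ay":0,"az":0,"dx":-290,"dy":350,"dz":0,"fingers":-1},{"ax":0,"ay":0,"az":0,"dx":-290,"dy":350,"dz":0,"fingers":-1}]'

```text
time: 36.28
eef_pos: [0.3497, 0.4145, 0.238]
eef_rot: [3.141, -0.001, -0.0]
contact_force: [0.2, 0.8, 0.5]
grip_width: 1.001
```

```bash
python3 - <<'E'
from h import *
s=snap('side')
cv2.imwrite('pics/f1.png',cv2.resize(s['frame'][60:310,220:460,::-1],None,fx=2.2,fy=2.2))
s=snap('top')
f=np.clip(s['frame'][95:255,235:465,::-1]*1.6,0,255).astype('uint8')
cv2.imwrite('pics/f2.png',cv2.resize(f,None,fx=3.4,fy=3.4,interpolation=cv2.INTER_CUBIC))
E
```

```text
(no output)
```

View pics/f1.png

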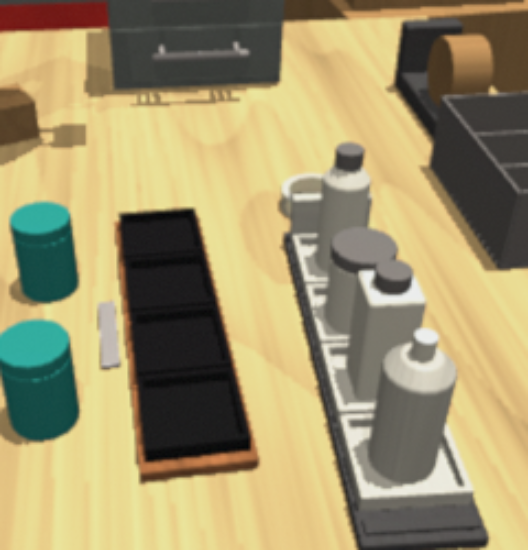

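View pics/f2.png

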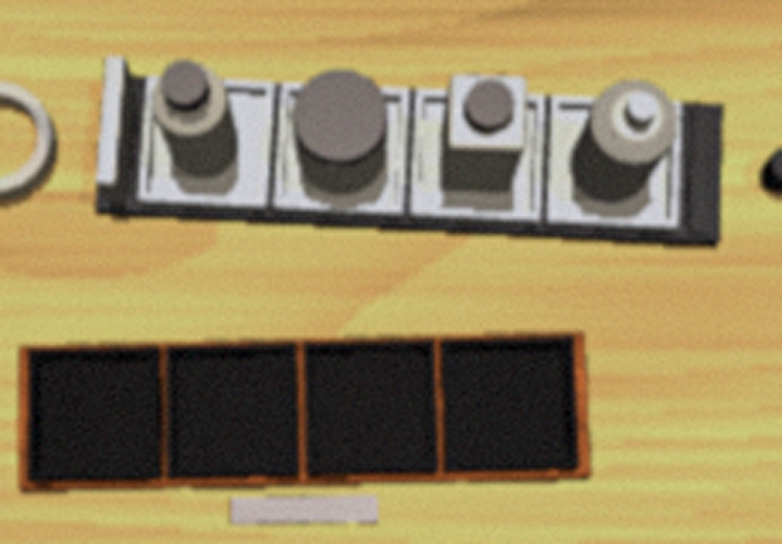

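```bash
python3 - <<'E'
from h import *
s=snap('top')
P=[(.6392,.0658),(.6351,-.0183),(.6311,-.1021),(.627,-.1864)]
for (n,u,v,z),p in zip([('bottle',185,84,.141),('jar',340,115,.096),('can',489,104,.13),('spray',640,112,.136)],P):
    q=onplane(s,235+u/3.4,95+v/3.4,z); print(n,q.round(4),((q[:2]-p)*1000).round(1))
E
```

```text
bottle [0.6364 0.0662 0.141 ] [-2.8  0.4]
jar [ 0.6331 -0.0187  0.096 ] [-2.  -0.4]
can [ 0.629  -0.1015  0.13  ] [-2.1  0.6]
spray [ 0.6227 -0.1835  0.136 ] [-4.3  2.9]
```

All four stand upright, in order, within about 5 mm of the pocket centres, and nothing is touching them. I hand in.

```bash
python3 - <<'E'
from h import *
print(arm.read_state()['time'],arm.finish_job())
E
```

```text
the job is handed in; nothing more can be done
36.425 None
```

All four containers are in the dispatch rack, and I handed the job in at 36.4 s of the 106 s allowed. Starting from the end stop at the +y end, they stand bottle, jar, canister, spraycan, the same left-to-right order as in the delivery row. I moved them in reverse, spraycan first, and lowered each one until the wrist force showed the pocket floor (5 to 6.5 N) before letting go. The canister was turned to square up with the rack.

- **Position:** the last top view puts the centres 2 to 5 mm from the pocket centres, against a limit of 16 mm. The spraycan is furthest off, at (-4.3, +2.9) mm. That includes about 2 mm of camera calibration error and my reading of cap centres off an enlarged picture.
- **Upright and clear:** the side and top views show all four standing in their pockets. I judged uprightness by eye and did not measure the tilt. The arm is clear of everything, and the turquoise jars were left alone.
- **Failed or disagreeing:** my first move call was refused because its rows left out two turn values, so nothing moved. After the first long move the arm sat about 4 mm off in y, which I corrected before the first grasp. No other check failed.

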